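Set the tile cutter's angle dial and lock it

ROBOT

A 6-joint arm with a two-finger parallel gripper is mounted at the origin on the work surface. World frame = base frame: x ahead of the robot, y to its left, z up, the work surface at z = 0. Lengths are in m, angles in degrees, forces in N, time in s.
With the tool pointing down it reaches from about 0.35 to 0.875 m from the base axis. Payload 4.2 kg.
Tool frame: the origin (TCP) lies at the very end of the fingers, on their centre line; the grasp point (between the pads) lies 19 mm behind it (r.grip_point_offset is the distance from the TCP to the grasp point, in m); z points along the fingers, y is the line along which they close (so a half turn about z gives the same grasp; the last joint's range is limited). The gripper opens to 87 mm and grips with 3 to 60 N. Pads are 19 mm wide; open, the fingers measure 117 mm over their backs; the gripper's body (75 mm by 190 mm) begins 51 mm behind the grasp point.
Start: joints at [-49.011, 22.042, 0.453, 0, -68.411, -14.817], TCP at [0.276, -0.561, 0.202] pointing down, gripper open.
Joint ranges: [-179.83, 179.83], [-69.29, 118.12], [-61.27, 80.66], [-181.25, 117.63], [-171.15, -9.14], [-177.46, 177.46]. Speed limits (degrees/s): [159.86, 159.86, 180, 180, 180, 180].

INTERFACE

Orientations are given as a 3x3 rotation matrix whose columns are the frame's x, y, z axes.
In Python, from station import r, cams gives the robot as it stands. The module is installed in compiled form; this text tells all that it offers.
- The arm moves only by the shell command python3 -m handwheel 'ROWS'. ROWS is JSON, a list that holds one entry, the list of rows, each a list of 7 numbers: the turn, a rotation vector about the tool's x, y, z in units of 6 degrees (1.0 is 6 degrees), then the shift along the tool's x, y, z in m, then the finger opening in m, from 0 to 0.087. In form: [[[ax, ay, az, x, y, z, jaw], ...]]. A call has 1 to 12 rows; each row shifts and turns the commanded pose from where the row before left it, along the tool's axes as they then stand; what a row does not reach is not made up. A row lasts 1/10 s, in which the tool goes at most 50 mm and 8.59 degrees, less where a joint would pass 70% of its speed; a pose out of reach is approached as far as the arm can. A call with a gripper value outside its range is refused whole. The fingers move at their own pace and stop on an object; the grip force is fixed at half the most. Time passes only in rows, so rows that do not move let the fingers close. It gives the time, the measured TCP pose, the force, the opening and the grip force at its end, in the units of the state.
- r.sense(): the state, without advancing time (a new reading comes with each control period).
- cams.capture(name): name is "scene" or "top" or "wrist"; returns the picture (384x512x3 uint8, red, green, blue); there is no depth.
- cams.get_calibration(name): a dict with "camera_matrix" (3x3 intrinsics, pixels), "rvec" (rotation vector, rad) and "tvec" (3), from world to camera coordinates, as OpenCV has them; the wrist camera has in their place "T_tool_cam" (4x4, takes a point from camera to tool coordinates, whose origin is the TCP and whose axes are the flange's). Camera axes: x right, y down, z forward; pixel columns grow to the right and rows downward; lengths in m; the calibration is good to about 2 mm. A picture is of the moment at which its call begins: read the wrist's pose just before it. get_calibration takes no time and is no camera call.
- r.finish_job(): hands the job in; it is judged then, once.
The state is a dict: "time_s": time; "joints": joint angles; "joint_velocities": joint speeds; "effort": joint torques, N m; "tcp_pos": TCP position; "ee_rot": TCP orientation; "wrist_force": force on the tool from outside, world axes, zero at the start; "moment": the same for the moment, N m; "gripper_width": opening from 0.0 (shut) to 1.0 (fully open); "gripper_force": force on a finger pad.
Only numpy, scipy, OpenCV 4.12 (cv2) and the standard library are available. Lean on these libraries where they do the work, as an engineer would, in place of code of your own. Each camera call takes 0.05 s, during which the arm holds its last target. There are 200 camera calls.

TASK

Turn the silver angle dial until the red index mark on it lines up with the yellow line on the black scale collar, pushing the dial's orange fin round with the fingertips against one side, without pinching the fin. Then press the red lock plunger fully down, leaving the dial on the line; do not press the blue plunger, and leave the tiles, pots and tools around undisturbed.

Things in the scene. Friction and masses are not known exactly. Their poses are not given: they have to be found in the camera images.
- dial (a joint): the dial's turn about its vertical axis, rad, growing anticlockwise seen from above; 0 puts the red index mark towards the far fence of the grey bed (the bed's long steel strip). Stops at -1.2 and 7.5. Stiff: it takes 0.15 N m (about 2.5 N at 60 mm from the axis) to turn and stays exactly where it is left, without coasting. It is a silver disc 192 mm across, its top face 36 mm above the table. Pressing the lock does not change its friction.
- dial_center (a point): point on the dial's axis, on its top face (36 mm above the table). It belongs to the fixed grey bed (260 x 440 mm, 12 mm thick); its x axis points across the bed to the far fence, y along the bed
- index_mark (a point): outer end of the red index mark, a 4 mm wide radial stripe on the dial's top; 97 mm from the axis. Turns with the dial; its x axis points outward along the mark
- target_line (a point): inner end of the yellow line, 4 mm wide and 22 mm long with a 14 mm yellow dot at its outer end, on the black collar (240 mm across, top 32 mm above the table) that surrounds the dial; 97 mm from the axis, so the index mark's end meets this point when they line up. The collar is fixed; its other lines are white
- fin_top (a point): middle of the top edge of the orange fin that stands on the dial, opposite the red mark. The fin is a radial bar 75 mm long (from 15 to 90 mm from the axis), 16 mm thick and 30 mm high, its top 66 mm above the table; this point lies 52.5 mm from the axis. It turns with the dial
- fin_face_a (a point): middle of one of the fin's two side faces (71 x 27 mm, 3 mm thick), the clockwise side of the fin seen from above: pushing on it turns the dial anticlockwise
- fin_face_b (a point): middle of the fin's other side face, the same size, on its anticlockwise side: pushing on it turns the dial clockwise
- lock (a joint): how far the red lock plunger is pressed, m: 0 up, 0.008 fully down. It resists with about 4 N and stays down where it is left (no spring)
- lock_top (a point): centre of the top of the red plunger cap (38 mm across, 14 mm proud when up, 6 mm when down) on its dark round housing (56 mm across); 56 mm above the table when up. It stands at one end of the bed, 170 mm from the dial's axis; the blue one stands at the other end: which is which varies
- release (a joint): how far the blue release plunger is pressed, m; same make as the red one; leave it up at 0
- release_top (a point): centre of the top of the blue plunger cap
- tile_teal: loose blue tile 48 x 48 x 8 mm lying on the bed; origin under its centre
- tile_cream: loose white tile 40 x 40 x 8 mm lying on the bed; origin under its centre
- glue_pot: small white pot with orange cap, 34 mm across, 45 mm high, standing on the bed; origin under its centre
- grout_tub: white tub with blue label, 100 mm across, 100 mm high, on the table; origin under its centre
- pigment_jar: glass jar with black cap, 60 mm across, 75 mm high, on the table; origin under its centre
- nippers: tile nippers with orange handles, 160 mm long, lying on the table; origin near their middle
- slab: terracotta slab 100 x 60 x 22 mm on the table; origin under its centre

How it is judged:
By the outcome, as a careful person would: the job done as asked, in the order asked, and still so for the second after the job is handed in, with the robot touching nothing.
It also fails if it takes over 51 s, if anything falls off the work surface, if the arm or the gripper's body presses on something with over 40 N, if the wrist force passes 120 N, or if a joint passes its speed limit or range.

## Working session

There is one attempt and no reset: what is moved stays moved. The work goes in short steps, Python scripts to look and compute and a shell command to move; the robot and the scene stay as the last step left them, time stands still between calls to the robot, and variables do not carry over. Pictures are saved under pics/ and viewed, at most 10 in all, crops included, and the job is handed in when it is done.

```bash
mkdir -p pics
python3 - <<'E'
from station import r,cams
import cv2,numpy as np
s=r.sense();print(s['time_s'],s['tcp_pos'],np.round(s['ee_rot'],3).tolist(),s['gripper_width'])
for n in ['top','scene']:
    im=cams.capture(n);np.save(f'pics/{n}.npy',im)
    cv2.imwrite(f'pics/{n}0.png',im[:,:,::-1])
    c=cams.get_calibration(n);print(n,[np.round(v,3).tolist() for v in (c['camera_matrix'],c['rvec'],c['tvec'])])
E
```

```text
0.0 [ 0.27541331 -0.5603481   0.20135046] [[-0.898, -0.441, -0.001], [-0.441, 0.898, 0.002], [0.0, 0.002, -1.0]] 1.000565409206888
top [[[359.832, 0.0, 244.697], [0.0, 359.832, 194.058], [0.0, 0.0, 1.0]], [2.183, -2.167, 0.064], [0.008, 0.535, 1.039]]
scene [[[445.926, 0.0, 253.919], [0.0, 445.926, 190.688], [0.0, 0.0, 1.0]], [2.343, 1.206, -0.316], [-0.313, -0.346, 1.582]]
```

View pics/top0.png

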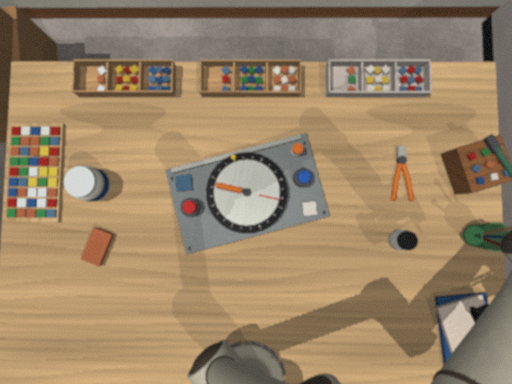

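View pics/scene0.png

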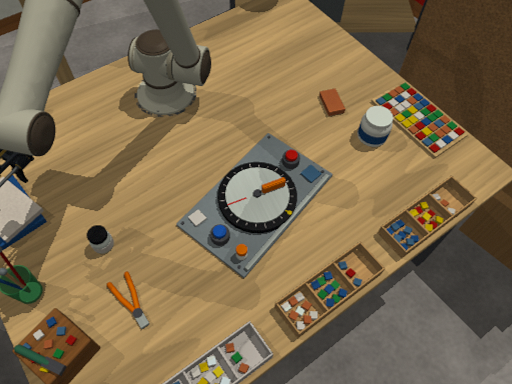

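The top view shows the dial centred near (247,191), the fin pointing left (230,187), the red mark pointing right (280,198) and the yellow dot at (234,157). The red plunger is at (190,207) and the blue at (304,177). The scene view agrees. The dial needs about 120° anticlockwise, pushing on face a.

```bash
cat > h.py <<'E'
import cv2,numpy as np
from station import r,cams
def cam(n):
    c=cams.get_calibration(n);K=np.array(c['camera_matrix'])
    if n=='wrist':
        s=r.sense();T=np.eye(4);T[:3,:3]=s['ee_rot'];T[:3,3]=s['tcp_pos'];M=T@np.array(c['T_tool_cam']);return K,M[:3,:3],M[:3,3]
    R=cv2.Rodrigues(np.array(c['rvec'],float))[0];return K,R.T,-R.T@np.array(c['tvec'],float).ravel()
def ray(C,px,z):
    K,R,o=C;px=np.atleast_2d(px);d=(R@np.linalg.inv(K)@np.c_[px,np.ones(len(px))].T).T
    return o+d*((z-o[2])/d[:,2])[:,None]
def proj(C,P):
    K,R,o=C;q=(K@R.T@(np.atleast_2d(P)-o).T).T;return q[:,:2]/q[:,2:]
RNG=dict(red=((172,110,90),(180,255,255)),red2=((0,150,80),(6,255,255)),orange=((7,160,120),(17,255,255)),yellow=((22,130,100),(34,255,255)),blue=((108,120,60),(125,255,255)))
def blobs(im,c,amin=4):
    hsv=cv2.cvtColor(im,cv2.COLOR_RGB2HSV)
    m=cv2.inRange(hsv,*RNG[c])
    if c=='red': m|=cv2.inRange(hsv,*RNG['red2'])
    n,l,st,ce=cv2.connectedComponentsWithStats(m)
    return [(st[i,4],ce[i],l==i) for i in range(1,n) if st[i,4]>=amin]
E
python3 - <<'E'
from h import *
im=np.load('pics/top.npy');C=cam('top')
Z=dict(red=.05,orange=.066,yellow=.032,blue=.056)
for c in Z:
    for a,p,m in blobs(im,c):
        if 160<p[0]<330 and 125<p[1]<255: print(c,a,p.round(1),ray(C,p,Z[c]).round(4), ray(C,p,.036).round(4))
# dial disc: bright low-sat near centre
hsv=cv2.cvtColor(im,cv2.COLOR_RGB2HSV)
m=((hsv[...,2]<60)).astype(np.uint8);m[:145]=0;m[240:]=0;m[:,:200]=0;m[:,292:]=0
m=cv2.morphologyEx(m,cv2.MORPH_CLOSE,np.ones((5,5)))
cs=max(cv2.findContours(m,0,2)[0],key=cv2.contourArea);e=cv2.fitEllipse(cs);print(e,ray(C,e[0],.032))
E
```

```text
red 136 [189.  206.5] [[0.4959 0.1708 0.05  ]] [[0.4965 0.1732 0.036 ]]
orange 76 [297.3 148.2] [[ 0.663  -0.1367  0.066 ]] [[ 0.6692 -0.1406  0.036 ]]
orange 90 [228.6 187.4] [[0.5502 0.057  0.066 ]] [[0.553  0.0589 0.036 ]]
yellow 26 [233.1 157.2] [[0.6423 0.047  0.032 ]] [[0.6416 0.0468 0.036 ]]
blue 143 [303.6 176.3] [[ 0.5842 -0.1559  0.056 ]] [[ 0.5867 -0.1588  0.036 ]]
((246.7030029296875, 192.3337860107422), (74.6642074584961, 75.98541259765625), 99.8167724609375) [[0.53915869 0.00622006 0.032     ]]
```

```bash
python3 -m handwheel '[[[0,0,0,-0.035,0.026,0,0],[0,0,0,-0.035,0.026,0,0],[0,0,0,-0.035,0.026,0,0],[0,0,0,-0.035,0.026,0,0],[0,0,0,-0.035,0.026,0,0],[0,0,0,-0.035,0.026,0,0],[0,0,0,-0.035,0.026,0,0],[0,0,0,-0.035,0.026,0,0],[0,0,0,-0.035,0.026,0,0],[0,0,0,-0.035,0.026,0,0],[0,0,0,-0.035,0.026,0,0],[0,0,0,-0.035,0.026,0,0]]]' && python3 -m handwheel '[[[0,0,0,-0.034,0.026,0,0],[0,0,0,-0.034,0.026,0,0],[0,0,0,-0.034,0.026,0,0],[0,0,0,-0.034,0.026,0,0],[0,0,1.23,0,0,0,0],[0,0,1.23,0,0,0,0],[0,0,1.23,0,0,0,0],[0,0,1.23,0,0,0,0],[0,0,1.23,0,0,0,0],[0,0,0,0,0,0,0],[0,0,0,0,0,0,0]]]'
cat > look.py <<'E'
import sys
from h import *
C=cam('wrist');s=r.sense();im=cams.capture('wrist')
print(s['time_s'],np.round(s['tcp_pos'],4),np.round(s['ee_rot'],3).tolist(),np.round(s['joints'],1),np.round(s['wrist_force'],1),C[2].round(3))
np.save('pics/w.npy',im);cv2.imwrite(f'pics/{sys.argv[1]}.png',im[:,:,::-1])
Z=dict(red=.036,orange=.066,yellow=.032,blue=.056)
for c in Z:
    for a,p,m in blobs(im,c,60): print(c,a,p.round(1),ray(C,p,Z[c]).round(4))
E
python3 look.py w0
```

```text
time_s: 1.3
tcp_pos: [0.5152, -0.0938, 0.2022]
ee_rot: [[-0.897, -0.441, -0.001], [-0.441, 0.897, 0.0], [0.0, 0.0, -1.0]]
wrist_force: [1.9, -0.8, 0.7]
gripper_width: 0.032
gripper_force: 0.0
time_s: 2.4
tcp_pos: [0.591, 0.0577, 0.2021]
ee_rot: [[-0.983, 0.184, -0.001], [0.184, 0.983, -0.0], [0.001, -0.0, -1.0]]
wrist_force: [0.5, -0.3, 0.2]
gripper_width: 0.005
gripper_force: 0.0
2.4 [0.591  0.0577 0.2021] [[-0.983, 0.184, -0.001], [0.184, 0.983, -0.0], [0.001, -0.0, -1.0]] [  21.2   19.    -4.1   -0.   -66.9 -121.8] [ 0.5 -0.3  0.2] [0.509 0.072 0.384]
red 949 [336.2  75.9] [[0.4944 0.1761 0.036 ]]
red 102 [157.3 138. ] [[ 0.5262 -0.0585  0.036 ]]
orange 864 [249.5 142.3] [[0.5498 0.0589 0.066 ]]
orange 432 [128.5 247.6] [[ 0.6582 -0.1278  0.066 ]]
yellow 100 [254.1 205.7] [[0.6428 0.0472 0.032 ]]
blue 726 [ 95.7 196.5] [[ 0.5832 -0.152   0.056 ]]
```

View pics/w0.png

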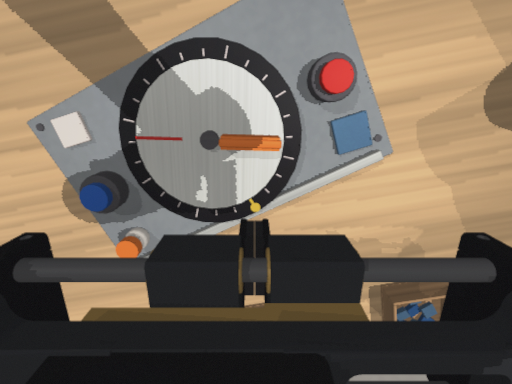

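The wrist view is clear: dial hub at (209,140), red mark pointing left to (137,138), fin pointing right to (280,143), yellow dot at (255,207). Next I'll measure the angles.

```bash
cat > ang.py <<'E'
from h import *
def angles(im,C,c0=None,amin=40):
    """circle centre from collar's outer edge; angles (deg) of mark, fin, target about it"""
    if c0 is None:
        m=(im.max(2)<45).astype(np.uint8)
        m[218:]=0
        cs=[c for c in cv2.findContours(cv2.morphologyEx(m,cv2.MORPH_OPEN,np.ones((3,3))),0,1)[0]]
        c=max(cs,key=lambda c:cv2.contourArea(cv2.convexHull(c)));c=c[c[:,0,1]<190]
        P=ray(C,c[:,0,:].astype(float),.032)[:,:2]
        for _ in range(5):
            A=np.c_[2*P,np.ones(len(P))];x=np.linalg.lstsq(A,(P**2).sum(1),rcond=None)[0];R=np.sqrt(x[2]+x[:2]@x[:2])
            e=np.hypot(*(P-x[:2]).T)-R;P=P[abs(e)<max(.002,1.5*e.std())]
        c0=x[:2];print('centre',c0.round(4),'R',R.round(4),len(P))
    out={}
    for n,z,rmin,rmax in [('red',.036,.03,.1),('orange',.066,.03,.095),('yellow',.032,.09,.13)]:
        for a,p,mk in blobs(im,n,10):
            q=ray(C,np.argwhere(mk)[:,::-1].astype(float),z)[:,:2]-c0;rr=np.hypot(*q.T)
            if rmin<np.median(rr)<rmax:
                d=q.mean(0);print(n,a,'ang',np.degrees(np.arctan2(d[1],d[0])).round(2),'r',np.hypot(*d).round(4),rr.min().round(3),rr.max().round(3),(d+c0).round(4))
    return c0
E
python3 - <<'E'
from ang import *
angles(np.load('pics/w.npy'),cam('wrist'))
E
```

```text
centre [ 0.482  -0.0247] R 0.0536 122
red 102 ang -37.42 r 0.0556 0.05 0.073 [ 0.5262 -0.0585]
```

Run:
```python
import re
s=open('ang.py').read()
a=s.index("        m=(im.max");b=s.index("        P=ray")
s=s[:a]+"""        m=(im.max(2)<48).astype(np.uint8);m[222:]=0
        m=cv2.morphologyEx(m,cv2.MORPH_CLOSE,np.ones((5,5)))
        n,l,st,ce=cv2.connectedComponentsWithStats(m)
        i=1+np.argmax(st[1:,2]*st[1:,3]);c=cv2.convexHull(np.argwhere(l==i)[:,::-1].astype(np.int32));print(st[i])
"""+s[b:]
open('ang.py','w').write(s)
from ang import *
im=np.load('pics/w.npy')
for y,x in [(140,128),(140,295),(140,209),(60,340),(138,150),(138,175)]:print((x,y),im[y,x])
angles(im,cam('wrist'))
```

```text
(128, 140) [33 34 35]
(295, 140) [50 48 50]
(209, 140) [60 58 61]
(340, 60) [219  66  61]
(150, 138) [137  36  33]
(175, 138) [137  36  33]
[ 119   38  181  184 6412]
centre [0.5402 0.0074] R 0.118 39
red 102 ang -102.03 r 0.0674 0.037 0.096 [ 0.5262 -0.0585]
orange 864 ang 79.37 r 0.0525 0.016 0.089 [0.5499 0.0589]
yellow 100 ang 21.15 r 0.1101 0.098 0.119 [0.643  0.0471]
```

```bash
python3 -m handwheel '[[[0,0,0.23,0,0,0.04,0],[0,0,0,0,0,0.04,0],[0,0,0,0,0,0.04,0],[0,0,0,0,0,0.034,0],[0,0,0,0,0,0,0],[0,0,0,0.009,0,0,0],[0,0,0,0.009,0,0,0],[0,0,0,0,0,0,0],[0,0,0,0,0,0,0]]]'; python3 look.py w1; python3 -c "
from ang import *
angles(np.load('pics/w.npy'),cam('wrist'),np.array([.5402,.0074]))"
```

```text
time_s: 3.35
tcp_pos: [0.5743, 0.062, 0.0504]
ee_rot: [[-0.978, 0.209, 0.003], [0.209, 0.978, 0.001], [-0.003, 0.002, -1.0]]
wrist_force: [1.4, 0.3, -0.1]
gripper_width: 0.002
gripper_force: 0.0
3.35 [0.5743 0.062  0.0504] [[-0.978, 0.209, 0.003], [0.209, 0.978, 0.001], [-0.003, 0.002, -1.0]] [  22.2   26.1  -17.5    0.   -46.2 -124.3] [ 1.4  0.3 -0.1] [0.492 0.078 0.232]
red 3449 [398.8  75.2] [[0.4947 0.1792 0.036 ]]
red 316 [ 90.  187.5] [[ 0.526  -0.0581  0.036 ]]
orange 3373 [243.6 194.8] [[0.5469 0.0598 0.066 ]]
red 316 ang -102.23 r 0.0669 0.037 0.097 [ 0.526 -0.058]
orange 3373 ang 82.64 r 0.0528 0.016 0.089 [0.547  0.0598]
yellow 11 ang 20.19 r 0.1115 0.107 0.116 [0.6449 0.0459]
```

View pics/w1.png

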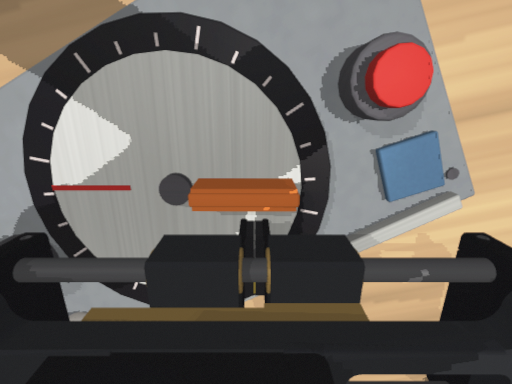

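The closed fingertips sit just off the fin's clockwise face near (255,220), and the mark hasn't moved. Now I'll push round the arc.

```bash
python3 -m handwheel '[[[0,0,0,0.003,0,0.002,0],[0,0,-1,0.0064,0.0015,0,0],[0,0,-1,0.0064,0.0015,0,0],[0,0,-1,0.0064,0.0015,0,0],[0,0,-1,0.0064,0.0015,0,0],[0,0,-1,0.0064,0.0015,0,0],[0,0,-1,0.0064,0.0015,0,0],[0,0,0,0,0,0,0]]]'
cat > st.py <<'E'
from ang import *
C=cam('wrist');s=r.sense();im=cams.capture('wrist');np.save('pics/w.npy',im);c0=np.array([.5402,.0074])
R=np.array(s['ee_rot']);d=np.array(s['tcp_pos'])[:2]-c0
print(s['time_s'],'tool: x',-(d@R[:2,0]).round(4),'y',(d@R[:2,1]).round(4),'yaw of y',np.degrees(np.arctan2(R[1,1],R[0,1])).round(2),np.round(s['joints'],1))
angles(im,C,c0)
E
python3 st.py
```

```text
time_s: 4.2
tcp_pos: [0.5317, 0.0689, 0.0465]
ee_rot: [[-0.914, -0.405, -0.001], [-0.405, 0.914, -0.0], [0.0, 0.0, -1.0]]
wrist_force: [0.1, 0.2, 0.6]
gripper_width: 0.005
gripper_force: 0.0
4.2 tool: x 0.0172 y 0.0597 yaw of y 113.88 [ 24.7  23.2 -23.5  -0.  -43.4 -90.8]
red 405 ang -102.08 r 0.0674 0.036 0.096 [ 0.5261 -0.0585]
```

```bash
python3 -c "
import numpy as np,cv2
cv2.imwrite('pics/w2.png',np.load('pics/w.npy')[:,:,::-1])"
```

```text
(no output)
```

View pics/w2.png

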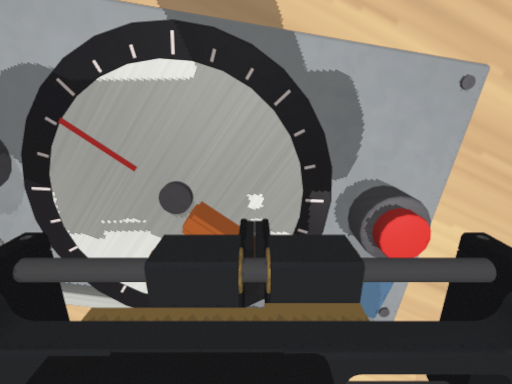

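The mark still reads -102°, so the dial hasn't moved. The fin at about (215,222) runs under the fingers, which look to be past it. I'll check the geometry from the scene camera.

Run:
```python
from h import *
im=cams.capture('scene');C=cam('scene');s=r.sense()
print(s['tcp_pos'],s['wrist_force'],proj(C,s['tcp_pos']),proj(cam('wrist'),s['tcp_pos']))
for f in (.015,.09):
  a=np.radians(78);p=[.5402+f*np.cos(a),.0074+f*np.sin(a),.066];print(proj(C,p),proj(cam('wrist'),p))
cv2.imwrite('pics/s1.png',cv2.resize(im[120:260,180:340,::-1],None,fx=4,fy=4,interpolation=2))
```

```text
[0.53276802 0.06910866 0.04662875] [ 0.25216215 -0.09119965  0.02377706] [[272.326775   180.31944245]] [[254.8962525  221.94422885]]
[[262.03027445 187.07508713]] [[184.12364075 221.33405834]]
[[285.01415951 178.58165885]] [[273.82569685 277.4225704 ]]
```

View pics/s1.png

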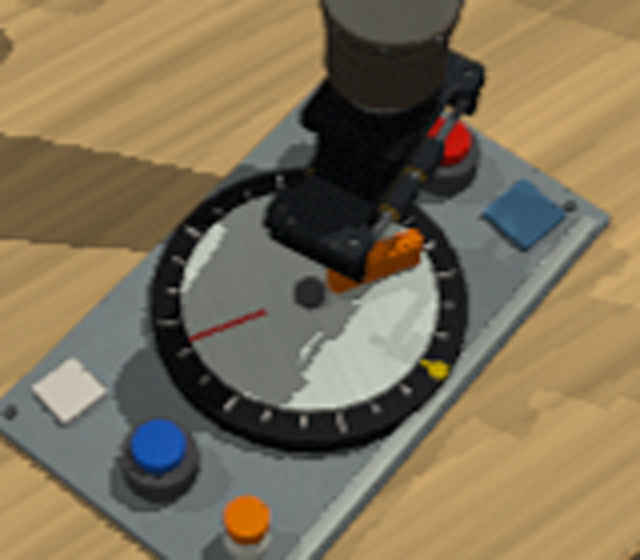

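```bash
python3 -m handwheel '[[[0,0,0,0,0,-0.03,0],[0,0,0,0,0,-0.02,0],[0,0,1.2,-0.0074,-0.0026,0,0],[0,0,1.2,-0.0074,-0.0026,0,0],[0,0,1.2,-0.0074,-0.0026,0,0],[0,0,1.2,-0.0074,-0.0026,0,0],[0,0,1.2,-0.0124,-0.0026,0,0],[0,0,0,-0.005,0,0,0],[0,0,0,0,0,0.03,0],[0,0,0,0,0,0.024,0],[0,0,0,0,0,0,0],[0,0,0,0,0,0,0]]]'; python3 st.py
```

```text
time_s: 5.5
tcp_pos: [0.5807, 0.0609, 0.0426]
ee_rot: [[-0.978, 0.208, -0.0], [0.208, 0.978, -0.001], [0.0, -0.001, -1.0]]
wrist_force: [-0.5, 0.5, 0.6]
gripper_width: 0.005
gripper_force: 0.0
5.5 tool: x 0.0284 y 0.0608 yaw of y 77.97 [  21.9   27.3  -16.9    0.   -45.9 -123.9]
red 330 ang -101.93 r 0.067 0.037 0.097 [ 0.5263 -0.0582]
orange 3623 ang 81.78 r 0.0532 0.016 0.09 [0.5478 0.0601]
yellow 12 ang 20.08 r 0.1125 0.108 0.117 [0.6459 0.046 ]
```

Now I'll push slowly and read the force at each step.

```bash
python3 -m handwheel '[[[0,0,0,0.005,0,0,0],[0,0,0,0.005,0,0,0],[0,0,0,0,0,0,0]]]'; python3 -m handwheel '[[[0,0,0,0.004,0,0,0]]]' ; python3 -m handwheel '[[[0,0,0,0.004,0,0,0]]]';python3 -m handwheel '[[[0,0,0,0.004,0,0,0]]]'; python3 st.py
```

```text
time_s: 5.85
tcp_pos: [0.5707, 0.0634, 0.0439]
ee_rot: [[-0.978, 0.209, 0.002], [0.209, 0.978, 0.001], [-0.002, 0.001, -1.0]]
wrist_force: [-0.7, 0.0, 1.8]
gripper_width: 0.008
gripper_force: 1.0
time_s: 5.95
tcp_pos: [0.5685, 0.0643, 0.0439]
ee_rot: [[-0.978, 0.209, 0.005], [0.209, 0.978, 0.001], [-0.004, 0.002, -1.0]]
wrist_force: [2.7, -0.1, 2.8]
gripper_width: 0.008
gripper_force: 2.1
time_s: 6.05
tcp_pos: [0.5647, 0.0653, 0.0439]
ee_rot: [[-0.978, 0.209, 0.005], [0.209, 0.978, 0.001], [-0.005, 0.002, -1.0]]
wrist_force: [2.0, -0.2, 5.3]
gripper_width: 0.001
gripper_force: 2.6
time_s: 6.15
tcp_pos: [0.5607, 0.0661, 0.0439]
ee_rot: [[-0.978, 0.209, 0.005], [0.209, 0.978, 0.001], [-0.004, 0.002, -1.0]]
wrist_force: [3.7, -0.8, 5.6]
gripper_width: 0.004
gripper_force: 3.4
6.15 tool: x 0.0078 y 0.0617 yaw of y 77.95 [ 2.320e+01  2.550e+01 -1.980e+01  1.000e-01 -4.440e+01 -1.253e+02]
red 219 ang -94.13 r 0.0651 0.036 0.097 [ 0.5355 -0.0576]
orange 3561 ang 92.13 r 0.0538 0.016 0.089 [0.5382 0.0612]
yellow 173 ang 21.56 r 0.1095 0.099 0.118 [0.642  0.0476]
```

It pushes properly when done slowly: the dial turned 8° at 3–4 N sideways. I'll continue with slow arcs.

```bash
python3 -m handwheel '[[[0,0,-0.67,0.0011,0.0002,0,0],[0,0,-0.67,0.0011,0.0002,0,0],[0,0,-0.67,0.0011,0.0002,0,0],[0,0,-0.7,0.0044,0.0011,0,0],[0,0,-0.7,0.0044,0.0011,0,0],[0,0,-0.7,0.0044,0.0011,0,0]]]'; python3 st.py
```

```text
time_s: 6.8
tcp_pos: [0.5445, 0.0705, 0.0441]
ee_rot: [[-0.975, -0.221, 0.006], [-0.221, 0.975, 0.002], [-0.006, 0.001, -1.0]]
wrist_force: [2.7, 1.7, 7.0]
gripper_width: 0.002
gripper_force: 3.6
6.8 tool: x 0.0181 y 0.0606 yaw of y 102.78 [  24.3   24.2  -22.1    0.   -43.3 -101.5]
red 353 ang -78.53 r 0.0668 0.037 0.097 [ 0.5535 -0.0581]
orange 3590 ang 107.02 r 0.0529 0.016 0.09 [0.5247 0.058 ]
```

```bash
python3 -m handwheel '[[[0,0,-0.7,0.0044,0.0011,0,0],[0,0,-0.7,0.0044,0.0011,0,0],[0,0,-0.7,0.0044,0.0011,0,0],[0,0,-0.7,0.0044,0.0011,0,0],[0,0,-0.7,0.0044,0.0011,0,0],[0,0,-0.7,0.0044,0.0011,0,0],[0,0,-0.7,0.0044,0.0011,0,0],[0,0,-0.7,0.0044,0.0011,0,0],[0,0,-0.7,0.0044,0.0011,0,0],[0,0,-0.7,0.0044,0.0011,0,0]]]'; python3 st.py
```

```text
time_s: 7.85
tcp_pos: [0.5016, 0.0569, 0.044]
ee_rot: [[-0.577, -0.817, 0.005], [-0.817, 0.577, 0.002], [-0.004, -0.003, -1.0]]
wrist_force: [1.3, 2.1, 8.2]
gripper_width: 0.006
gripper_force: 4.1
7.85 tool: x 0.0182 y 0.0601 yaw of y 144.78 [ 24.9  20.8 -28.2   0.  -40.7 -60.2]
red 344 ang -36.12 r 0.0668 0.037 0.097 [ 0.5942 -0.032 ]
orange 3565 ang 149.17 r 0.0531 0.016 0.09 [0.4946 0.0346]
yellow 226 ang 21.76 r 0.1112 0.1 0.12 [0.6435 0.0486]
```

```bash
python3 -m handwheel '[[[0,0,-0.7,0.0044,0.0011,0,0],[0,0,-0.7,0.0044,0.0011,0,0],[0,0,-0.7,0.0044,0.0011,0,0],[0,0,-0.7,0.0044,0.0011,0,0],[0,0,-0.7,0.0044,0.0011,0,0],[0,0,-0.7,0.0044,0.0011,0,0],[0,0,-0.7,0.0044,0.0011,0,0],[0,0,-0.7,0.0044,0.0011,0,0],[0,0,-0.7,0.0044,0.0011,0,0],[0,0,-0.7,0.0044,0.0011,0,0],[0,0,-0.7,0.0044,0.0011,0,0],[0,0,-0.7,0.0044,0.0011,0,0]]]'; python3 st.py;python3 -c "
import numpy as np,cv2
cv2.imwrite('pics/w3.png',np.load('pics/w.npy')[:,:,::-1])"
```

```text
time_s: 9.1
tcp_pos: [0.4781, 0.0094, 0.0439]
ee_rot: [[0.262, -0.965, 0.004], [-0.965, -0.262, 0.002], [-0.0, -0.004, -1.0]]
wrist_force: [0.9, 2.0, 8.4]
gripper_width: 0.007
gripper_force: 4.5
9.1 tool: x 0.0182 y 0.0594 yaw of y -164.81 [ 20.6  18.7 -31.8   0.  -39.3  -5.5]
red 339 ang 14.35 r 0.067 0.037 0.097 [0.6051 0.024 ]
orange 3526 ang -160.72 r 0.053 0.016 0.09 [ 0.4902 -0.0101]
yellow 317 ang 21.94 r 0.1108 0.099 0.12 [0.643  0.0488]
```

View pics/w3.png

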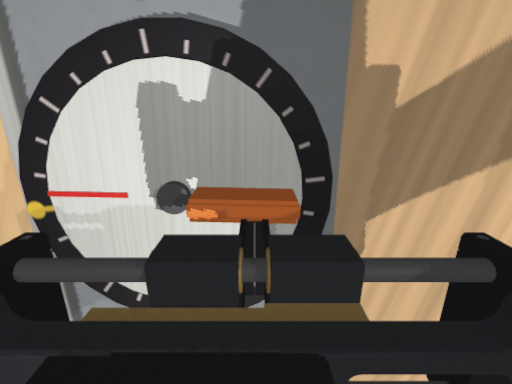

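The red mark ends at (48,193), the yellow line's inner end is near (55,209), and the tips are still against the fin. About 7.5° remains.

```bash
python3 -m handwheel '[[[0,0,-0.525,0.0033,0.0009,0,0],[0,0,-0.525,0.0033,0.0009,0,0],[0,0,0,0,0,0,0]]]'
cat >> st.py <<'E'
# local check: outer end of the mark, and line through each stripe (offset of axis), own-axis angles
for n,z,lo,hi in [('red',.036,.03,.1),('yellow',.032,.09,.13)]:
    for a,p,mk in blobs(im,n,10):
        q=ray(C,np.argwhere(mk)[:,::-1].astype(float),z)[:,:2]-c0;rr=np.hypot(*q.T)
        if lo<np.median(rr)<hi:
            k=(rr>.08) if n=='red' else (rr<.106)
            if k.sum()>3:
                t=np.degrees(np.arctan2(q[k,1],q[k,0]));print(n,'near 97mm: ang',t.mean().round(2),'n',k.sum())
            vx,vy,x0,y0=cv2.fitLine(q.astype(np.float32),2,0,.001,.001).ravel();print('  line ang',np.degrees(np.arctan2(vy,vx)).round(2),'offset mm',(1e3*(vx*y0-vy*x0)).round(2))
E
python3 st.py; python3 -c "
from ang import *
im=np.load('pics/w.npy');im[235:]=0
angles(im,cam('wrist'))"
```

```text
time_s: 9.45
tcp_pos: [0.4784, 0.0022, 0.0439]
ee_rot: [[0.364, -0.931, 0.004], [-0.931, -0.364, 0.001], [0.001, -0.004, -1.0]]
wrist_force: [1.5, 1.2, 8.0]
gripper_width: 0.008
gripper_force: 4.0
9.45 tool: x 0.0177 y 0.0594 yaw of y -158.65 [ 19.8  18.7 -31.8   0.  -39.3   1.5]
red 335 ang 21.0 r 0.0678 0.037 0.096 [0.6034 0.0317]
orange 3442 ang -154.2 r 0.053 0.016 0.089 [ 0.4925 -0.0157]
yellow 301 ang 21.48 r 0.1115 0.101 0.12 [0.6439 0.0482]
red near 97mm: ang 20.93 n 105
  line ang 20.94 offset mm 0.07
yellow near 97mm: ang 21.52 n 41
  line ang 23.16 offset mm -3.27
[   19    18   313   204 16562]
centre [0.54   0.0068] R 0.1182 46
red 335 ang 21.37 r 0.0682 0.037 0.096 [0.6035 0.0316]
orange 3442 ang -154.73 r 0.0525 0.016 0.089 [ 0.4925 -0.0157]
yellow 301 ang 21.69 r 0.1119 0.101 0.12 [0.6439 0.0481]
```

```bash
python3 -m handwheel '[[[0,0,-0.07,0.0005,0.0001,0,0],[0,0,0,0,0,0,0]]]'; python3 st.py
```

```text
time_s: 9.7
tcp_pos: [0.4785, 0.002, 0.0439]
ee_rot: [[0.37, -0.929, 0.004], [-0.929, -0.37, 0.001], [0.0, -0.004, -1.0]]
wrist_force: [0.3, 1.8, 7.8]
gripper_width: 0.005
gripper_force: 4.3
9.7 tool: x 0.0179 y 0.0593 yaw of y -158.27 [ 19.8  18.7 -31.8   0.  -39.3   2. ]
red 335 ang 21.23 r 0.0663 0.037 0.096 [0.602  0.0314]
orange 3416 ang -154.04 r 0.053 0.016 0.089 [ 0.4926 -0.0158]
yellow 302 ang 21.51 r 0.1114 0.1 0.12 [0.6438 0.0482]
red near 97mm: ang 21.14 n 88
  line ang 20.74 offset mm 0.56
yellow near 97mm: ang 21.53 n 41
  line ang 23.72 offset mm -4.29
```

```bash
python3 -m handwheel '[[[0,0,0,-0.01,0,0,0],[0,0,0,-0.02,0,0,0],[0,0,0,0,0,0,0]]]'; python3 st.py;  python3 -m handwheel '[[[0,0,0,0,0,-0.04,0],[0,0,0,0,0,-0.04,0],[0,0,0,0,0,0,0],[0,0,0,0,0,0,0]]]'; python3 st.py; python3 -c "
from ang import *
im=np.load('pics/w.npy')
p=proj(cam('wrist'),[[.6306,.0425,.034]])[0].astype(int);print(p)
a=im[max(0,p[1]-40):p[1]+40,max(0,p[0]-40):p[0]+50,::-1]
cv2.imwrite('pics/w4.png',cv2.resize(a,None,fx=7,fy=7,interpolation=0))
im[222:]=0
angles(im,cam('wrist'))
"
```

```text
time_s: 10.05
tcp_pos: [0.4633, 0.0297, 0.0417]
ee_rot: [[0.37, -0.929, -0.004], [-0.929, -0.37, -0.001], [-0.001, 0.004, -1.0]]
wrist_force: [0.3, -0.4, 0.7]
gripper_width: 0.009
gripper_force: 0.0
10.05 tool: x 0.0492 y 0.0632 yaw of y -158.26 [ 23.8  17.9 -33.4  -0.1 -38.8  -2. ]
red 399 ang 19.81 r 0.0672 0.037 0.097 [0.6034 0.0302]
orange 3045 ang -159.35 r 0.0527 0.016 0.09 [ 0.4909 -0.0112]
yellow 368 ang 21.37 r 0.1116 0.1 0.12 [0.6441 0.0481]
red near 97mm: ang 19.74 n 112
  line ang 19.6 offset mm 0.24
yellow near 97mm: ang 21.46 n 48
  line ang 21.07 offset mm 0.6
time_s: 10.5
tcp_pos: [0.4654, 0.0288, 0.1227]
ee_rot: [[0.368, -0.93, 0.0], [-0.93, -0.368, 0.001], [-0.001, -0.001, -1.0]]
wrist_force: [-1.0, -0.0, -0.6]
gripper_width: 0.005
gripper_force: 0.0
10.5 tool: x 0.0475 y 0.0616 yaw of y -158.38 [ 23.6  11.2 -27.7  -0.1 -51.   -1.9]
red 185 ang 19.86 r 0.0665 0.036 0.096 [0.6027 0.03  ]
orange 1386 ang -159.49 r 0.053 0.017 0.089 [ 0.4906 -0.0112]
yellow 190 ang 21.41 r 0.1103 0.098 0.119 [0.6429 0.0476]
red near 97mm: ang 19.88 n 51
  line ang 19.87 offset mm -0.01
yellow near 97mm: ang 21.56 n 37
  line ang 19.11 offset mm 4.43
[ 95 141]
[  76    8  235  202 9782]
centre [0.5381 0.006 ] R 0.1174 46
red 185 ang 20.16 r 0.0671 0.037 0.097 [0.6011 0.0292]
orange 1386 ang -159.92 r 0.0516 0.016 0.088 [ 0.4896 -0.0117]
yellow 190 ang 21.57 r 0.1106 0.099 0.119 [0.641  0.0467]
```

View pics/w4.png

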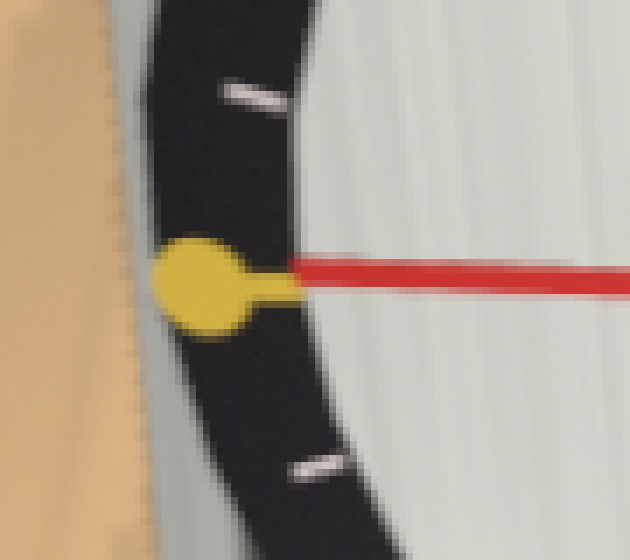

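The crop shows the red tip about 1.6° clockwise of the yellow line: the dial followed the fingers slightly when I withdrew. I'll nudge again a little higher and slower.

```bash
python3 -m handwheel '[[[0,0,0,0,0,0.04,0],[0,0,0,0,0,0.035,0],[0,0,0,0,0,0,0],[0,0,0,0.012,-0.001,0,0],[0,0,0,0.012,-0.001,0,0],[0,0,0,0,0,0,0]]]'; python3 -m handwheel '[[[0,0,0,0.002,0,0,0],[0,0,0,0.002,0,0,0],[0,0,0,0.0015,0,0,0],[0,0,0,0,0,0,0]]]'; python3 st.py
```

```text
time_s: 11.15
tcp_pos: [0.4783, 0.0065, 0.0488]
ee_rot: [[0.368, -0.93, 0.003], [-0.93, -0.368, 0.001], [0.0, -0.003, -1.0]]
wrist_force: [0.4, -0.6, -0.2]
gripper_width: 0.008
gripper_force: 0.0
time_s: 11.55
tcp_pos: [0.4786, 0.0023, 0.0477]
ee_rot: [[0.369, -0.929, 0.0], [-0.929, -0.369, 0.0], [0.0, -0.0, -1.0]]
wrist_force: [0.4, -0.4, -0.4]
gripper_width: 0.007
gripper_force: 0.0
11.55 tool: x 0.018 y 0.0592 yaw of y -158.33 [ 19.8  18.4 -31.4   0.  -40.2   1.9]
red 331 ang 19.99 r 0.0666 0.037 0.096 [0.6028 0.0302]
orange 2821 ang -156.65 r 0.0519 0.016 0.089 [ 0.4926 -0.0132]
orange 62 ang -150.97 r 0.0806 0.075 0.086 [ 0.4697 -0.0317]
yellow 297 ang 21.52 r 0.1113 0.1 0.12 [0.6438 0.0482]
red near 97mm: ang 19.87 n 93
  line ang 19.59 offset mm 0.47
yellow near 97mm: ang 21.65 n 43
  line ang 20.97 offset mm 1.07
```

No contact at z=0.048, although the fingers reach the fin there. The earlier upward force suggests the tips were engaging only near their ends, so I'll back off and test going lower.

```bash
python3 -m handwheel '[[[0,0,0,-0.012,0,0,0],[0,0,0,0,0,0.004,0],[0,0,0,0,0,0.003,0],[0,0,0,0,0,0,0]]]'; python3 -m handwheel '[[[0,0,0,0,0,0.003,0],[0,0,0,0,0,0,0]]]';python3 - <<'E'
from h import *
s=r.sense();print(s['tcp_pos'],s['wrist_force'])
E
```

```text
time_s: 12.0
tcp_pos: [0.4735, 0.0135, 0.0398]
ee_rot: [[0.37, -0.929, -0.001], [-0.929, -0.37, -0.0], [-0.0, 0.001, -1.0]]
wrist_force: [0.3, -0.5, 0.0]
gripper_width: 0.007
gripper_force: 0.0
time_s: 12.2
tcp_pos: [0.4738, 0.0133, 0.037]
ee_rot: [[0.369, -0.929, -0.001], [-0.929, -0.369, -0.0], [-0.0, 0.001, -1.0]]
wrist_force: [-0.5, 0.3, -0.2]
gripper_width: 0.005
gripper_force: 0.0
[0.47379284 0.01333101 0.03701305] [-0.47692257  0.27508711 -0.17051956]
```

```bash
python3 -m handwheel '[[[0,0,0,0,0,-0.001,0],[0,0,0,0.005,0,0,0],[0,0,0,0.004,0,0,0],[0,0,0,0,0,0,0]]]'; python3 -m handwheel '[[[0,0,0,0.001,0,0,0],[0,0,0,0,0,0,0]]]';python3 -m handwheel '[[[0,0,0,0.001,0,0,0],[0,0,0,0,0,0,0]]]';python3 st.py
```

```text
time_s: 12.6
tcp_pos: [0.4776, 0.0046, 0.0385]
ee_rot: [[0.369, -0.93, 0.0], [-0.93, -0.369, 0.0], [0.0, -0.0, -1.0]]
wrist_force: [-0.8, -0.1, -0.1]
gripper_width: 0.004
gripper_force: 0.0
time_s: 12.8
tcp_pos: [0.4777, 0.0041, 0.0385]
ee_rot: [[0.369, -0.929, 0.0], [-0.929, -0.369, 0.0], [-0.0, -0.0, -1.0]]
wrist_force: [-0.7, 0.9, 0.9]
gripper_width: 0.006
gripper_force: 0.2
time_s: 13.0
tcp_pos: [0.478, 0.0033, 0.0385]
ee_rot: [[0.369, -0.929, -0.0], [-0.929, -0.369, 0.0], [-0.0, 0.0, -1.0]]
wrist_force: [-1.3, 1.7, 1.3]
gripper_width: 0.013
gripper_force: 1.0
13.0 tool: x 0.0192 y 0.0593 yaw of y -158.32 [ 19.9  19.3 -32.   -0.  -38.8   1.8]
red 380 ang 22.55 r 0.0682 0.037 0.097 [0.6032 0.0335]
orange 3755 ang -153.04 r 0.0533 0.016 0.089 [ 0.4927 -0.0168]
yellow 327 ang 21.51 r 0.1112 0.099 0.12 [0.6437 0.0482]
red near 97mm: ang 22.45 n 114
  line ang 22.24 offset mm 0.37
yellow near 97mm: ang 21.44 n 50
  line ang 25.14 offset mm -7.03
```

```bash
python3 -m handwheel '[[[0,0,0,-0.001,0,0,0],[0,0,0,-0.001,0,0,0],[0,0,0,-0.001,0,0,0],[0,0,0,-0.006,0,0,0],[0,0,0,-0.01,0,0,0],[0,0,0,0,0,0,0]]]';python3 st.py
```

```text
time_s: 13.65
tcp_pos: [0.4706, 0.0218, 0.0385]
ee_rot: [[0.371, -0.929, -0.0], [-0.929, -0.371, 0.0], [-0.0, 0.0, -1.0]]
wrist_force: [0.2, 0.1, -1.0]
gripper_width: 0.005
gripper_force: 0.0
13.65 tool: x 0.0392 y 0.0593 yaw of y -158.25 [ 22.5  18.7 -32.9  -0.  -38.4  -0.7]
red 404 ang 22.45 r 0.0658 0.037 0.097 [0.601  0.0325]
orange 3036 ang -156.78 r 0.0526 0.016 0.09 [ 0.4918 -0.0134]
yellow 365 ang 21.44 r 0.1112 0.099 0.12 [0.6437 0.048 ]
red near 97mm: ang 22.42 n 101
  line ang 22.13 offset mm 0.36
yellow near 97mm: ang 21.35 n 60
  line ang 23.45 offset mm -3.91
```

It stays at 22.4° this time, about 1° past the line. I'll lift over and nudge it back gently from the other face.

```bash
python3 -m handwheel '[[[0,0,0,0,0,-0.045,0],[0,0,0,0.035,0,0,0],[0,0,0,0.035,0,0,0],[0,0,0,0,0,0,0],[0,0,0,0,0,0.045,0],[0,0,0,-0.004,0,0,0],[0,0,0,-0.002,0,0,0],[0,0,0,0,0,0,0]]]';python3 st.py; python3 -m handwheel '[[[0,0,0,-0.001,0,0,0],[0,0,0,0,0,0,0]]]';python3 st.py
```

```text
time_s: 14.5
tcp_pos: [0.4956, -0.0378, 0.0398]
ee_rot: [[0.371, -0.929, 0.002], [-0.929, -0.371, 0.0], [0.001, -0.002, -1.0]]
wrist_force: [-0.3, -0.1, -0.5]
gripper_width: 0.008
gripper_force: 0.0
14.5 tool: x -0.0254 y 0.0582 yaw of y -158.22 [ 14.4  20.6 -29.4   0.  -39.9   7.3]
red 305 ang 22.77 r 0.0669 0.037 0.097 [0.6019 0.0333]
yellow 44 ang 21.61 r 0.1024 0.099 0.105 [0.6354 0.0451]
red near 97mm: ang 22.58 n 87
  line ang 21.96 offset mm 0.95
yellow near 97mm: ang 21.61 n 44
  line ang 35.13 offset mm -23.95
time_s: 14.75
tcp_pos: [0.4949, -0.0372, 0.0395]
ee_rot: [[0.37, -0.929, 0.002], [-0.929, -0.37, 0.0], [0.0, -0.002, -1.0]]
wrist_force: [0.6, -0.4, 0.0]
gripper_width: 0.002
gripper_force: 0.0
14.75 tool: x -0.0247 y 0.0586 yaw of y -158.3 [ 14.5  20.6 -29.5   0.  -39.8   7.2]
red 298 ang 22.69 r 0.0668 0.037 0.097 [0.6018 0.0331]
yellow 35 ang 21.61 r 0.102 0.099 0.105 [0.635 0.045]
red near 97mm: ang 22.78 n 86
  line ang 23.01 offset mm -0.38
yellow near 97mm: ang 21.61 n 35
  line ang 30.41 offset mm -15.6
```

```bash
python3 -m handwheel '[[[0,0,0,-0.003,0,0.001,0],[0,0,0,0,0,0,0]]]';python3 st.py|grep -v yell; python3 -m handwheel '[[[0,0,0,-0.001,0,0,0],[0,0,0,0,0,0,0]]]';python3 st.py|grep -v yell
```

```text
time_s: 15.0
tcp_pos: [0.493, -0.0346, 0.0375]
ee_rot: [[0.369, -0.929, -0.0], [-0.929, -0.369, 0.0], [-0.0, 0.0, -1.0]]
wrist_force: [0.1, 0.1, -0.7]
gripper_width: 0.008
gripper_force: 0.0
15.0 tool: x -0.0216 y 0.0594 yaw of y -158.32 [ 14.8  20.6 -29.8  -0.  -39.6   6.8]
red 314 ang 22.71 r 0.0668 0.037 0.097 [0.6018 0.0332]
red near 97mm: ang 22.74 n 88
  line ang 22.97 offset mm -0.3
  line ang 89.76 offset mm -93.36
time_s: 15.25
tcp_pos: [0.4929, -0.0339, 0.0374]
ee_rot: [[0.369, -0.929, -0.0], [-0.929, -0.369, -0.0], [-0.0, 0.0, -1.0]]
wrist_force: [-0.7, 0.5, -0.3]
gripper_width: 0.004
gripper_force: 0.0
15.25 tool: x -0.0209 y 0.0592 yaw of y -158.32 [ 14.9  20.6 -29.8  -0.  -39.5   6.7]
red 316 ang 22.78 r 0.0666 0.037 0.097 [0.6016 0.0332]
red near 97mm: ang 22.68 n 88
  line ang 22.7 offset mm 0.08
  line ang -77.44 offset mm 99.43
```

```bash
for i in 1; do python3 -m handwheel '[[[0,0,0,-0.001,0,0,0],[0,0,0,0,0,0,0]]]'|grep force;python3 st.py|grep -E 'tool|red'; python3 -m handwheel '[[[0,0,0,-0.0007,0,0,0],[0,0,0,0,0,0,0]]]'|grep force;python3 st.py|grep -E 'tool|red'; done
```

```text
wrist_force: [-0.4, -0.2, -0.2]
gripper_force: 0.0
15.5 tool: x -0.0199 y 0.0593 yaw of y -158.33 [ 15.1  20.6 -29.9   0.  -39.5   6.6]
red 316 ang 22.68 r 0.0667 0.037 0.097 [0.6018 0.0331]
red near 97mm: ang 22.75 n 87
wrist_force: [-0.9, 0.3, -0.1]
gripper_force: 0.0
15.75 tool: x -0.0192 y 0.0592 yaw of y -158.32 [ 15.1  20.6 -29.9  -0.  -39.5   6.5]
red 317 ang 22.76 r 0.0665 0.037 0.097 [0.6015 0.0331]
red near 97mm: ang 22.65 n 88
```

```bash
python3 -m handwheel '[[[0,0,0,-0.001,0,0,0],[0,0,0,0,0,0,0]]]'|grep force;python3 st.py|grep -E 'tool|red'; python3 -m handwheel '[[[0,0,0,-0.0007,0,0,0],[0,0,0,0,0,0,0]]]'|grep force;python3 st.py|grep -E 'tool|red'
```

```text
wrist_force: [0.3, -1.0, -0.2]
gripper_force: 0.9
16.0 tool: x -0.0184 y 0.0593 yaw of y -158.32 [ 15.3  20.5 -30.    0.  -39.5   6.4]
red 312 ang 22.14 r 0.0667 0.037 0.097 [0.602  0.0325]
red near 97mm: ang 22.05 n 88
wrist_force: [1.2, -3.3, -0.7]
gripper_force: 1.4
16.25 tool: x -0.0177 y 0.0593 yaw of y -158.33 [ 15.3  20.5 -30.    0.  -39.5   6.3]
red 321 ang 21.52 r 0.0663 0.037 0.097 [0.6019 0.0317]
red near 97mm: ang 21.38 n 86
```

Contact is clean and the mark reads 21.5°. I'll back off, lift, and check from above.

```bash
python3 -m handwheel '[[[0,0,0,0.001,0,0,0],[0,0,0,0.001,0,0,0],[0,0,0,0.003,0,0,0],[0,0,0,0.006,0,0,0],[0,0,0,0,0,-0.04,0],[0,0,0,0,0,-0.045,0],[0,0,0,-0.03,0,0,0],[0,0,0,-0.03,0,0,0],[0,0,0,0,0,0,0],[0,0,0,0,0,0,0]]]';python3 st.py; python3 -c "
from ang import *
C=cam('wrist');im=np.load('pics/w.npy')
p=proj(C,[[.6306,.0425,.034]])[0].astype(int);print(p)
a=im[max(0,p[1]-40):p[1]+40,max(0,p[0]-40):p[0]+50,::-1]
cv2.imwrite('pics/w5.png',cv2.resize(a,None,fx=7,fy=7,interpolation=0))
# red cap
for a,p,m in blobs(im,'red',50): print(a,p,ray(C,p,.056))
im[222:]=0
angles(im,C)
C=cam('top');im=cams.capture('top')
for a,p,m in blobs(im,'red',60): print('top',a,p,ray(C,p,.054))
"
```

```text
time_s: 17.3
tcp_pos: [0.4736, 0.015, 0.1226]
ee_rot: [[0.37, -0.929, 0.0], [-0.929, -0.37, 0.0], [0.0, -0.0, -1.0]]
wrist_force: [0.4, -0.1, 0.4]
gripper_width: 0.003
gripper_force: 0.0
17.3 tool: x 0.0317 y 0.059 yaw of y -158.26 [ 21.5  12.  -26.8   0.  -51.2   0.2]
red 160 ang 21.21 r 0.0662 0.037 0.096 [0.602  0.0314]
orange 1320 ang -157.83 r 0.0527 0.016 0.089 [ 0.4914 -0.0125]
yellow 184 ang 21.36 r 0.111 0.1 0.119 [0.6436 0.0478]
red near 97mm: ang 20.98 n 46
  line ang 20.26 offset mm 1.1
yellow near 97mm: ang 21.52 n 30
  line ang 20.03 offset mm 2.59
[101 157]
160 [131.08125 157.51875] [[0.59466695 0.02381438 0.056     ]]
[  81   28  231  194 9696]
centre [0.5401 0.0063] R 0.118 49
red 160 ang 21.57 r 0.0665 0.037 0.096 [0.602  0.0308]
orange 1320 ang -158.4 r 0.0524 0.016 0.089 [ 0.4914 -0.0129]
yellow 184 ang 21.55 r 0.1112 0.1 0.119 [0.6436 0.0472]
top 60 [ 15.55       130.38333333] [[0.71447672 0.68256076 0.054     ]]
top 65 [ 54.69230769 130.52307692] [[0.71448891 0.56716495 0.054     ]]
top 60 [ 53.8        150.96666667] [[0.65416377 0.5668659  0.054     ]]
top 71 [ 43.56338028 160.88732394] [[0.62493155 0.5953916  0.054     ]]
top 63 [ 11.44444444 202.44444444] [[0.50374173 0.68255436 0.054     ]]
top 62 [ 51.38709677 202.5       ] [[0.50440044 0.56659756 0.054     ]]
```

View pics/w5.png

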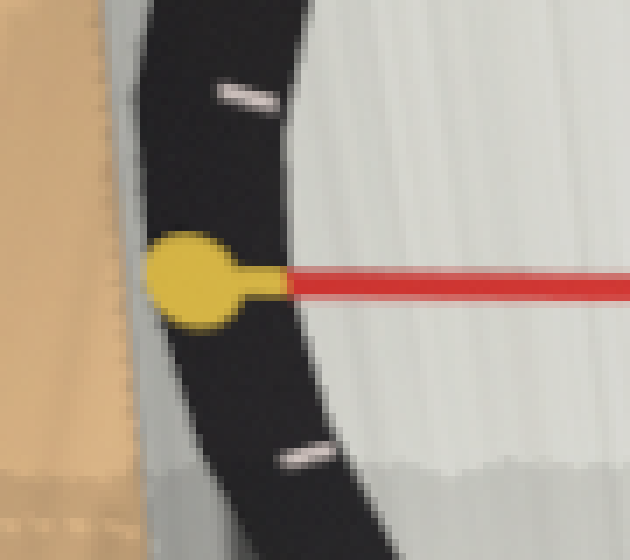

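The red mark and yellow line now meet end to end at about (290,285). Next is the red plunger.

```bash
python3 -m handwheel '[[[0,0,0,-0.0342,-0.0195,0,0],[0,0,0,-0.0342,-0.0195,0,0],[0,0,0,-0.0342,-0.0195,0,0],[0,0,0,-0.0342,-0.0195,0,0],[0,0,0,0,0,0,0],[0,0,0,0,0,0.03,0],[0,0,0,0,0,0.03,0],[0,0,0,0,0,0,0]]]'; python3 -m handwheel '[[[0,0,0,0,0,0.004,0],[0,0,0,0,0,0.004,0],[0,0,0,0,0,0,0]]]'; python3 -m handwheel '[[[0,0,0,0,0,0.003,0],[0,0,0,0,0,0.003,0],[0,0,0,0,0,0,0]]]'
```

```text
time_s: 18.2
tcp_pos: [0.4927, 0.1679, 0.0585]
ee_rot: [[0.367, -0.93, -0.009], [-0.93, -0.367, -0.005], [0.002, 0.01, -1.0]]
wrist_force: [-0.1, -0.4, -0.1]
gripper_width: 0.005
gripper_force: 0.0
time_s: 18.5
tcp_pos: [0.496, 0.1707, 0.0551]
ee_rot: [[0.369, -0.929, 0.001], [-0.929, -0.369, 0.001], [-0.0, -0.001, -1.0]]
wrist_force: [-0.2, 0.2, 0.0]
gripper_width: 0.004
gripper_force: 0.0
time_s: 18.8
tcp_pos: [0.4953, 0.1706, 0.0483]
ee_rot: [[0.369, -0.929, -0.0], [-0.929, -0.369, -0.0], [-0.0, 0.0, -1.0]]
wrist_force: [0.4, 0.9, 0.5]
gripper_width: 0.008
gripper_force: 0.0
```

There's no resistance at z=0.048. The real fingertips seem to end about 20 mm above the reported TCP, which also explains riding over the fin. I'll continue down, guarding on force.

```bash
for k in 1; do python3 -m handwheel '[[[0,0,0,0,0,0.004,0],[0,0,0,0,0,0.004,0],[0,0,0,0,0,0,0]]]'|grep -E 'tcp|t_force'; python3 -m handwheel '[[[0,0,0,0,0,0.003,0],[0,0,0,0,0,0.003,0],[0,0,0,0,0,0,0]]]'|grep -E 'tcp|t_force'; done; python3 -m handwheel '[[[0,0,0,0,0,0.002,0],[0,0,0,0,0,0,0]]]'|grep -E 'tcp|t_force'
```

```text
tcp_pos: [0.495, 0.1705, 0.0397]
wrist_force: [0.0, -0.0, -0.7]
tcp_pos: [0.4956, 0.1708, 0.0343]
wrist_force: [0.2, -0.2, -0.6]
tcp_pos: [0.4956, 0.1708, 0.0325]
wrist_force: [-0.3, -0.4, 1.2]
```

```bash
python3 -m handwheel '[[[0,0,0,0,0,0.002,0],[0,0,0,0,0,0.002,0],[0,0,0,0,0,0,0]]]'|grep -E 'tcp|t_force'; python3 -m handwheel '[[[0,0,0,0,0,0.002,0],[0,0,0,0,0,0.001,0],[0,0,0,0,0,0,0]]]'|grep -E 'tcp|t_force';python3 -m handwheel '[[[0,0,0,0,0,0.002,0],[0,0,0,0,0,0,0]]]'|grep -E 'tcp|t_force'
```

```text
tcp_pos: [0.4955, 0.1708, 0.0283]
wrist_force: [-1.2, 0.6, 3.2]
tcp_pos: [0.4957, 0.1708, 0.0281]
wrist_force: [-8.0, -0.7, 20.3]
tcp_pos: [0.4957, 0.1708, 0.028]
wrist_force: [-10.4, -2.0, 32.7]
```

Hard stop at 33 N, so the plunger is down. I'll retract and verify.

```bash
python3 -m handwheel '[[[0,0,0,0,0,-0.006,0],[0,0,0,0,0,-0.03,0],[0,0,0,0,0,-0.04,0],[0,0,0,0,0,-0.04,0],[0,0,0,0.04,0.02,0,0],[0,0,0,0.04,0.02,0,0],[0,0,0,0.04,0.02,0,0],[0,0,0,0,0,0,0],[0,0,0,0,0,0,0]]]';python3 st.py; python3 -c "
from ang import *
C=cam('wrist');im=np.load('pics/w.npy')
cv2.imwrite('pics/w6.png',im[:,:,::-1])
im[222:]=0
angles(im,C)"
```

```text
time_s: 21.3
tcp_pos: [0.4839, 0.0361, 0.1391]
ee_rot: [[0.367, -0.93, -0.0], [-0.93, -0.367, 0.0], [-0.0, 0.0, -1.0]]
wrist_force: [0.9, 0.3, -0.5]
gripper_width: 0.001
gripper_force: 0.0
21.3 tool: x 0.0474 y 0.0419 yaw of y -158.46 [ 23.5  11.9 -24.   -0.  -54.1  -1.9]
red 142 ang 21.61 r 0.0652 0.037 0.096 [0.6008 0.0314]
orange 1223 ang -158.38 r 0.0523 0.016 0.089 [ 0.4916 -0.0119]
yellow 174 ang 21.54 r 0.1109 0.1 0.119 [0.6434 0.0481]
red near 97mm: ang 21.31 n 39
  line ang 20.49 offset mm 1.28
yellow near 97mm: ang 21.52 n 31
  line ang 24.09 offset mm -4.95
[ 104   14  221  203 9150]
centre [0.5406 0.0082] R 0.1182 46
red 142 ang 21.85 r 0.0652 0.037 0.096 [0.6012 0.0325]
orange 1223 ang -158.48 r 0.0523 0.016 0.089 [ 0.492 -0.011]
yellow 174 ang 21.71 r 0.111 0.1 0.12 [0.6437 0.0492]
```

View pics/w6.png

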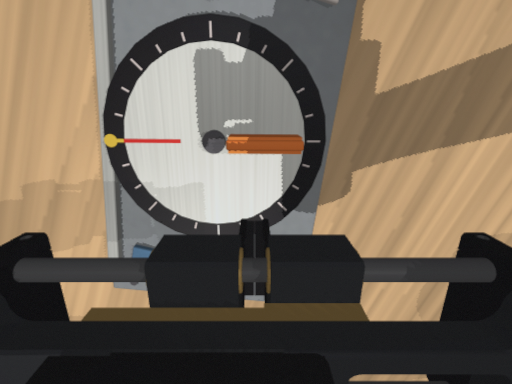

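The dial is still on the line: red tip at (125,141), yellow dot at (111,141). Now a numeric check of the plunger drop and the other objects against the first images.

Run:
```python
from h import *
C=cam('scene');A=np.load('pics/scene.npy');B=cams.capture('scene')
for c in ('red','blue','orange'):
    for n,im in (('before',A),('after',B)):
        print(c,n,[(int(a),p.round(1).tolist()) for a,p,m in blobs(im,c,40) if 190<p[0]<335 and 135<p[1]<270])
print('expected',proj(C,[[.4955,.171,.056],[.4955,.171,.048]]))
```

```text
red before [(108, [291.4, 154.8])]
red after [(102, [291.1, 155.7])]
blue before [(139, [219.2, 230.9])]
blue after [(142, [219.1, 230.9])]
orange before [(113, [273.4, 182.9]), (92, [241.1, 248.7])]
orange after [(107, [242.5, 180.6]), (97, [241.2, 249.0])]
expected [[291.46561609 154.41097138]
 [291.24231799 155.91246802]]
```

The cap shift (0.9 px against 1.5 px expected) is inconclusive, so I'll look straight down at the cap and get its height from its apparent diameter.

```bash
python3 -m handwheel '[[[0,0,0,-0.041,-0.012,0,0],[0,0,0,-0.041,-0.012,0,0],[0,0,0,-0.041,-0.012,0,0],[0,0,0,-0.041,-0.012,0,0],[0,0,0,-0.041,-0.012,0,0],[0,0,0,0,0,0.045,0],[0,0,0,0,0,0,0],[0,0,0,0,0,0,0]]]'|grep tcp
cat > cap.py <<'E'
from h import *
import sys
C=cam('wrist');im=cams.capture('wrist');K=C[0]
for a,p,m in blobs(im,sys.argv[1],800):
    q=max(cv2.findContours(m.astype(np.uint8),0,1)[0],key=cv2.contourArea);e=cv2.fitEllipse(q)
    D=2*np.sqrt(a/np.pi);print(a,p.round(1),'D',D.round(2),np.round(e[1],2),'cam z',C[2].round(4),'cap z',(C[2][2]-K[0,0]*.038/D).round(4),ray(C,p,.052))
E
python3 cap.py red
```

```text
tcp_pos: [0.4636, 0.25, 0.094]
1699 [252.6 102.8] D 46.51 [44.74 46.52] cam z [0.4938 0.1731 0.2764] cap z 0.059 [[0.49564055 0.17113607 0.052     ]]
```

Run:
```python
from h import *
C=cam('wrist');im=cams.capture('wrist');t=np.linspace(0,2*np.pi,200)
for z in (.048,.050,.056):
    P=np.c_[.4957+.019*np.cos(t),.1709+.019*np.sin(t),0*t+z];q=proj(C,P);print(z,cv2.contourArea(q.astype(np.float32)),q.min(0).round(1),q.max(0).round(1))
for a,p,m in blobs(im,'red',800):
    y,x=np.where(m);print(a,x.min(),x.max()+1,y.min(),y.max()+1)
hsv=cv2.cvtColor(im,cv2.COLOR_RGB2HSV);print(hsv[102,222:284,:].tolist()[::3])
```

```text
0.048 1770.849023742776 [230.9  77.7] [277.2 126.4]
0.05 1802.3033647059929 [230.7  77.5] [277.4 126.6]
0.056 1901.8648598099826 [230.   76.7] [278.  127.1]
1675 232 278 80 127
[[120, 8, 61], [105, 8, 61], [135, 9, 60], [178, 96, 77], [1, 193, 139], [1, 193, 140], [1, 193, 139], [0, 189, 140], [0, 186, 141], [0, 188, 140], [1, 189, 140], [0, 189, 140], [0, 188, 140], [1, 188, 141], [1, 188, 141], [1, 190, 141], [1, 189, 142], [1, 190, 141], [1, 186, 133], [120, 12, 64], [130, 12, 63]]
```

The cap measures about 46 px wide, against 46.3 px predicted if fully down and 48 px if up. Together with the hard stop, that says the plunger is fully down. Handing in.

```bash
python3 -c "
from station import r
print(r.sense()['wrist_force']);print(r.finish_job())"
```

```text
[-0.40608333  0.01760849  0.18843676]
the job is handed in; nothing more can be done
None
```

I handed the job in with the dial's red mark on the yellow line to within about 0.3° and the red plunger pressed to a hard stop (33 N). The blue plunger and glue pot had not moved; I did not re-measure the tiles and table items. The dial went about 1° past the line, so I nudged it back from the fin's other side, without pinching.

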